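# Roll the rolling pin into its rest

## Robot

A 7-joint arm with a two-finger parallel gripper is mounted at the origin on a cart in front of the work surface, level with it; the furniture and walls round the work are solid. World frame = base frame: x ahead of the robot, y to its left, z up, the work surface at z = 0. Lengths are in m, angles in rad, forces in N, time in s.
With the tool pointing down it reaches from about 0.4 to 0.85 m from the base axis. Payload 10.4 kg.
Tool frame: the origin (TCP) lies on the centre line of the jaws, within the pads' length; the fingertips stand 8 mm ahead of it and the grasp point (between the pads) lies 11 mm behind it (r.finger_overhang is the distance from the TCP to the fingertips, in m); z points along the fingers, y is the line along which they close (so a half turn about z gives the same grasp; the last joint's range is limited). The gripper opens to 87 mm and grips with 3 to 60 N. Pads are 19 mm wide; open, the fingers measure 117 mm over their backs; the gripper's body (75 mm by 190 mm) begins 51 mm behind the grasp point.
Start: joints at [1.234, 0.332, -0.065, 1.46, 0.022, 1.35, -0.088], TCP at [0.193, -0.594, 0.231] pointing down, gripper open.
Joint ranges: [-2.6, 2.6], [-0.5, 2.12], [-1.47, 1.34], [0.16, 2.42], [-1.27, 4.41], [0.06, 2.06], [-2.6, 2.6]. Speed limits (rad/s): [2.22, 2.22, 2.79, 2.79, 3.14, 3.14, 3.14].

## Interface

Orientations are given as a unit quaternion [x, y, z, w].
In Python, from bench import r, vision gives the robot as it stands.
- The arm moves only by the tool drive_tool, never from a script. Its argument "series" is a list of rows, each a list of 2 entries, a list of its own where there are three numbers: the shift along the world's x, y, z in cm, then the turn about the world's z in degrees. A call has exactly 10 rows; each row shifts and turns the commanded pose from where the row before left it; what a row does not reach is not made up. A row lasts 1/8 s, in which the tool goes at most 62.5 mm and 10.7 degrees, less where a joint would pass 70% of its speed; a pose out of reach is approached as far as the arm can. A call with a gripper value outside its range is refused whole. "hand" is the closure, from 0 (fully open) to 1 (shut), set as the call begins (left out, the last holds). The fingers move at their own pace and stop on an object; "newtons" is the grip in N (left out, the last holds). Time passes only in rows, so rows that do not move let the fingers close, or fill a call up. It gives the time, the measured TCP pose, the force, the opening and the grip force at its end, in the units of the state.
- r.read_state(): the state, without advancing time (a new reading comes with each control period).
- vision.camera(name): name is "scene" or "top"; returns a dict with "color" (480x640x3 uint8, red, green, blue), "intrinsics" (3x3 intrinsics, pixels), "R" (3x3) and "t" (3): a world point X has camera coordinates R X + t. Camera axes: x right, y down, z forward; pixel columns grow to the right and rows downward; lengths in m; the calibration is good to about 2 mm. A picture is of the moment at which its call begins. There is no depth.
- r.close_job(): hands the job in; it is judged then, once.
The state is a dict: "time": time; "joint_positions": joint angles; "joint_vel": joint speeds; "joint_torque": joint torques, N m; "ee_pos": TCP position; "eef_rot": TCP orientation; "ft_force": force on the tool from outside, world axes, zero at the start; "torque": the same for the moment, N m; "width": finger opening in m; "grip_force": force on a finger pad.
Only numpy, scipy, OpenCV 4.12 (cv2) and the standard library are available. Lean on these libraries where they do the work, as an engineer would, in place of code of your own. Each camera call takes 0.05 s, during which the arm holds its last target. There are 200 camera calls.

## Task

Put the rolling pin away without picking it up: gently push it from the side with the fingers so that it rolls along the worktop, up the ramp of its dark wooden rest and settles in the V-groove, lying along the groove with its barrel sticking out at both ends of the rest. Do not squeeze, lift or carry the pin, leave the mug, the spice jar and the tumbler alone, and take the hand away once the pin lies still.

Things in the scene. Friction and masses are not known exactly. Their poses are not given: they have to be found in the camera images.
- pin: rolling pin of varnished light wood with two blue handles, one piece, 0.35 kg, friction 0.4; pushed level with its axis or lower it rolls easily, pushed well above it wedges. Barrel 44 mm in diameter, 180 mm long; handles 30 mm long, up to 23 mm thick; 239 mm overall. Origin: middle of its axis, 22 mm above the worktop; x runs along the pin, y and z turn as it rolls
- rest: low dark wooden rest, fixed: two like cheeks, 110 mm long over all, 128 mm wide across the groove. Origin: centre of its underside; x along the groove, y across, z up. From both edges (y = -64 and 64 mm) a straight ramp rises from 1 mm to a crest 12 mm high, 17 mm from the middle; between the crests the V-groove falls at 30 degrees to 3 mm above the worktop
- handle_end_a (a point): tip of one handle of the rolling pin, on its axis, at its own x = +119.5 mm. The pin rolls square to its axis and keeps its direction under a light push; it starts within about 0.1 rad of the groove's direction, and the crests turn it in line as it drops in
- handle_end_b (a point): tip of the other handle, on the axis, at x = -119.5 mm
- mug: white mug with dark stripes, 86 x 120 x 90 mm, loose, standing on the worktop; origin at the centre of its underside
- spice: small spice jar with a dark cap, 41 mm in diameter, 105 mm high, loose, upright; origin at the centre of its underside
- tumbler: clear drinking glass, 81 mm in diameter, 102 mm high, loose, upright; origin at the centre of its underside
- groove (a point): point 28 mm above the worktop in the middle of the rest: the middle of the pin's axis when it lies centred in the groove (34 mm high on a crest). The rest is alike from both sides; a pin pushed on past the middle rolls out over the other crest
Things that resemble listed ones, but are neither listed nor needed, are in the scene too. Of the things that look like the pin, the larger one is meant. Several things have the shape of the rest; the one meant has the colours described above.

How it is judged:
On the way:
1. the pin has rolled at least half a turn on the worktop (angle between pin's own z axis and vertical above 2.1 rad and horizontal distance between pin and rest above 0.03 m), for 0.05 s.
At the end, for the whole second after the job is handed in: the pin lies still in the V-groove: its axis within 5 mm of the middle of the groove and parallel to it within 0.06 rad, 25 to 31.5 mm above the worktop, its middle within 35 mm of the middle of the rest along the groove, so that the barrel sticks out at both ends (y of pin in the frame of rest between -0.005 and 0.005 m and x of pin in the frame of rest between -0.035 and 0.035 m and z of pin in the frame of rest between 0.025 and 0.0315 m and angle between the x axis of pin and the x axis of rest, either way round below 0.06 rad and linear speed of pin below 0.01 m/s and angular speed of pin below 0.2 rad/s); the robot touches nothing.
It fails at once if the pin is lifted (its middle more than 50 mm, or a handle's tip more than 75 mm above the worktop) (height (world z) of pin above 0.05 m or height (world z) of any of handle_end_a, handle_end_b above 0.075 m).
It fails at once if the fingers press or squeeze the pin with more than 25 N (contact force between the fingers and pin above 25 N).
It fails at once if the mug, the spice jar or the tumbler is moved by more than 15 mm (distance of any of mug, spice, tumbler from where it was at the start of the episode above 0.015 m).
It also fails if it takes over 45 s, if anything falls off the work surface, if the arm or the gripper's body presses on something with over 40 N, if the wrist force passes 120 N, or if a joint passes its speed limit or range.

## Working session

There is one attempt and no reset: what is moved stays moved. The work goes in short steps, Python scripts to look and compute and a tool call to move; the robot and the scene stay as the last step left them, time stands still between calls to the robot, and variables do not carry over. Pictures are saved under pics/ and viewed, at most 10 in all, crops included, and the job is handed in when it is done.

Besides the shell and the picture viewer there is one more tool, called after "Emit:" as a command line: name --argument value ..., lists and objects as JSON in quotes. drive_tool: Moves the arm, as the interface text tells. Its arguments: {"type":"object","properties":{"series":{"type":"array"},"hand":{"type":"number"},"newtons":{"type":"number"}},"required":["series"]}

```bash
mkdir -p pics; cat > h.py <<'E'
from bench import r, vision
import cv2, numpy as np
def snap(n,f):
    c=vision.camera(n); cv2.imwrite(f'pics/{f}.png',c['color'][:,:,::-1]); np.savez(f'{n}.npz',K=c['intrinsics'],R=c['R'],t=c['t']); return c
def px(n,u,v,z=0):
    c=np.load(f'{n}.npz'); d=c['R'].T@np.linalg.solve(c['K'],[u,v,1]); o=-c['R'].T@c['t']
    return o+d*(z-o[2])/d[2]
def proj(n,X):
    c=np.load(f'{n}.npz'); p=c['K']@(c['R']@np.array(X)+c['t']); return p[:2]/p[2]
E
python3 - <<'E'
from h import *
for n in('scene','top'):
    c=snap(n,n+'1'); print(n,-c['R'].T@c['t'],c['R'].round(2).tolist(),c['intrinsics'][0,0])
s=r.read_state(); print(s['time'],s['ee_pos'],s['eef_rot'],s['width'],s['ft_force'])
E
```

```text
scene [-0.08750086  0.1188024   1.18383714] [[-0.13, -0.99, 0.01], [-0.86, 0.11, -0.49], [0.49, -0.07, -0.87]] 464.7731912454141
top [0.45189054 0.02037996 1.47777429] [[-0.0, -1.0, -0.01], [-1.0, 0.0, -0.08], [0.08, 0.01, -1.0]] 517.9177154387332
0.1 [ 0.19281738 -0.59415838  0.22986237] [ 9.87715100e-01  1.56264170e-01 -1.36181845e-04 -6.10183753e-04] 0.08674643003788951 [-0.04450045  0.35994323  0.06811824]
```

View pics/top1.png

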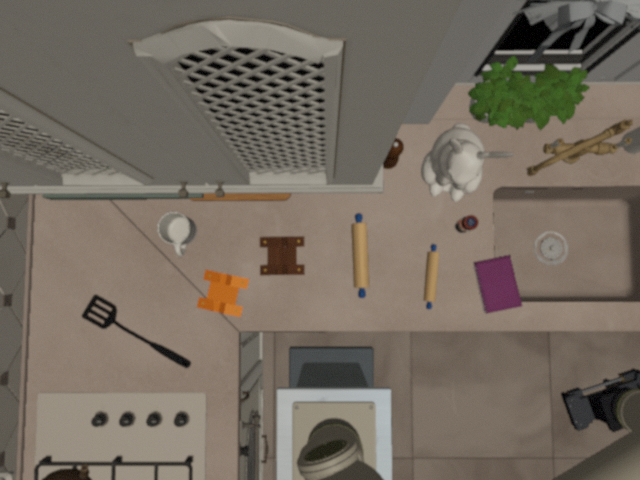

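View pics/scene1.png

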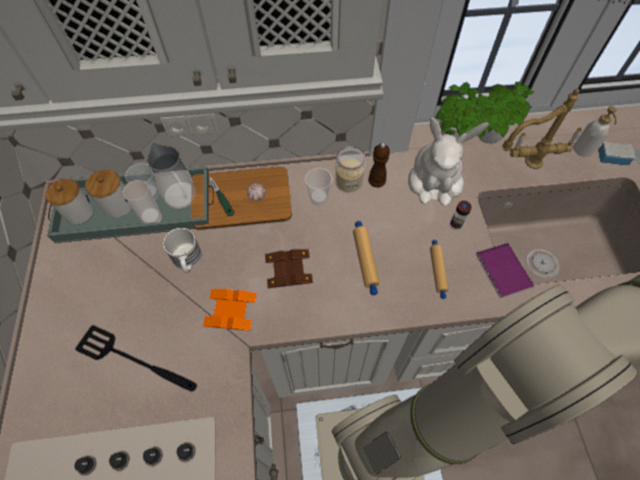

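The top view shows the dark rest at about (283,255), the large pin from (359,217) to (362,293), a small decoy pin at (432,277) and an orange decoy rest at (222,293). The mug is at (177,232) and the spice jar at (467,224). In the scene view the tumbler is at about (318,185). I'll enlarge the rest and pin area.

```bash
python3 - <<'E'
import cv2
t=cv2.imread('pics/top1.png')[200:310,245:385]; s=cv2.imread('pics/scene1.png')[210:310,250:390]
cv2.imwrite('pics/tc.png',cv2.resize(t,None,fx=5,fy=5,interpolation=2)); cv2.imwrite('pics/sc.png',cv2.resize(s,None,fx=5,fy=5,interpolation=2))
E
```

```text
(no output)
```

View pics/tc.png

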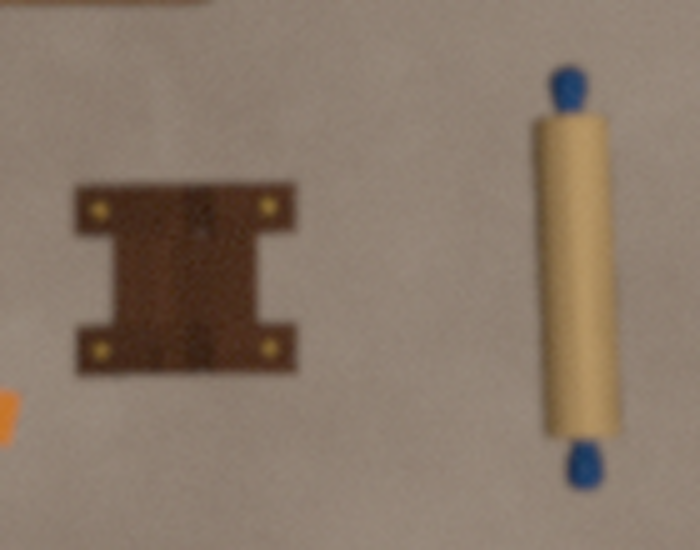

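View pics/sc.png

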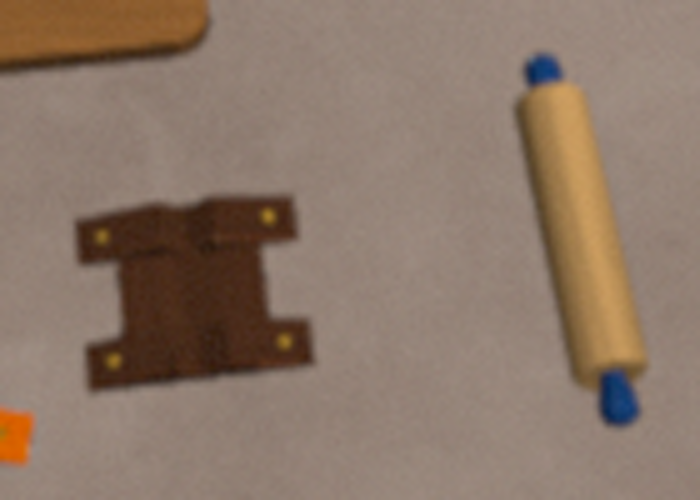

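Top crop: the rest's corners are (77,185), (296,183), (297,374) and (77,374), and the pin's tips are (568,66) and (585,489). Scene crop: the tips are (543,54) and (619,424), and the rest's corners are (77,220), (293,197), (313,363) and (90,390).

```bash
python3 - <<'E'
from h import *
T=lambda p,z:px('top',p[0]/5+245-.4,p[1]/5+200-.4,z)
S=lambda p,z:px('scene',p[0]/5+250-.4,p[1]/5+210-.4,z)
for f,tip,c in((T,[(568,68),(585,488)],[(77,185),(296,183),(297,374),(77,374)]),(S,[(543,56),(619,420)],[(77,220),(293,197),(313,363),(90,390)])):
    a,b=[f(p,.022) for p in tip]; C=np.array([f(p,.001) for p in c])
    print('tips',a.round(4),b.round(4),'len',np.linalg.norm(a-b).round(4),'mid',((a+b)/2).round(4),'ang',np.arctan2(a[1]-b[1],a[0]-b[0]).round(3))
    print('rest',C.mean(0).round(4),'edges',[np.linalg.norm(C[i]-C[i-1]).round(3) for i in range(4)],'groove ang',[np.arctan2(*(C[i]-C[j])[1::-1]).round(3) for i,j in((0,3),(1,2))])
print('spice',px('scene',458,226)[:2],'tumbler',px('scene',318,200)[:2],'small pin',px('top',432,260,.015),px('top',432,277,.015), 'mug',px('scene',182,262)[:2])
for z in (.4,.5,.6): print('cabinet front x',z,px('top',300,190,z)[:2])
E
```

```text
tips [ 0.6387 -0.0731  0.022 ] [ 0.4025 -0.0806  0.022 ] len 0.2363 mid [ 0.5206 -0.0768  0.022 ] ang 0.032
rest [0.521  0.1442 0.001 ] edges [np.float64(0.108), np.float64(0.126), np.float64(0.109), np.float64(0.125)] groove ang [np.float64(0.007), np.float64(0.006)]
tips [ 0.6439 -0.0761  0.022 ] [ 0.4062 -0.0799  0.022 ] len 0.2377 mid [ 0.5251 -0.078   0.022 ] ang 0.016
rest [0.5239 0.1437 0.001 ] edges [np.float64(0.109), np.float64(0.126), np.float64(0.108), np.float64(0.125)] groove ang [np.float64(0.006), np.float64(-0.001)]
spice [ 0.60310052 -0.37574021] tumbler [0.74868621 0.03214231] small pin [ 0.50601348 -0.28022079  0.015     ] [ 0.45825684 -0.27926364  0.015     ] mug [0.5799376  0.44456394]
cabinet front x 0.4 [0.63979283 0.07319307]
cabinet front x 0.5 [0.62235854 0.06829287]
cabinet front x 0.6 [0.60492425 0.06339267]
```

The two cameras agree. The pin's middle is at (0.523, -0.077) with yaw about 0.025 rad. The rest is at (0.522, 0.144) with its groove along x. I'll push along +y with both open fingers spread along x, contacting at axis height.

Emit:
drive_tool --series '[[[1.6,2.2,0],3.6],[[1.6,2.2,0],3.6],[[1.6,2.2,0],3.6],[[1.6,2.2,0],3.6],[[1.6,2.2,0],3.6],[[1.6,2.2,0],3.6],[[1.6,2.2,0],3.6],[[1.6,2.2,0],3.6],[[1.6,2.2,0],3.6],[[1.6,2.2,0],3.6]]' --hand 0

```text
time: 1.35
ee_pos: [0.354, -0.373, 0.2306]
eef_rot: [0.89, 0.456, 0.0, 0.0]
ft_force: [1.0, -0.3, 0.5]
width: 0.0868
grip_force: 0.0
```

Emit:
drive_tool --series '[[[1.7,2.2,0],3.7],[[1.7,2.2,0],3.7],[[1.7,2.2,0],3.7],[[1.7,2.2,0],3.7],[[1.7,2.2,0],3.7],[[1.7,2.2,0],3.7],[[1.7,2.2,0],3.7],[[1.7,2.2,0],3.7],[[1.7,2.2,0],3.7],[[0,0,0],0]]'

```text
time: 2.6
ee_pos: [0.5075, -0.1736, 0.2305]
eef_rot: [0.722, 0.692, 0.001, -0.0]
ft_force: [-0.2, -0.1, -0.8]
width: 0.0869
grip_force: 0.0
```

Emit:
drive_tool --series '[[[0.5,0.5,-2.5],1.2],[[0.5,0.5,-2.5],1.2],[[0.5,0.5,-2.5],1.1],[[0,0,-2.5],0],[[0,0,-2.5],0],[[0,0,-2.5],0],[[0,0,-2.5],0],[[0,0,-2.0],0],[[0,0,-1.3],0],[[0,0,0],0]]'

```text
time: 3.85
ee_pos: [0.5205, -0.1614, 0.0219]
eef_rot: [0.702, 0.712, -0.0, -0.001]
ft_force: [-0.4, 0.3, 0.4]
width: 0.087
grip_force: 0.0
```

Emit:
drive_tool --series '[[[0,0.7,0],0],[[0,0.7,0],0],[[0,0.7,0],0],[[0,0.7,0],0],[[0,0.5,0],0],[[0,0.4,0],0],[[0,0.3,0],0],[[0,0.3,0],0],[[0,0.3,0],0],[[0,0.3,0],0]]'

```text
time: 5.1
ee_pos: [0.5209, -0.1124, 0.0226]
eef_rot: [0.702, 0.712, 0.0, 0.0]
ft_force: [1.0, -0.3, 0.7]
width: 0.0871
grip_force: 0.0
```

```bash
python3 - <<'E'
from h import *
snap('top','t2'); t=cv2.imread('pics/t2.png')[190:320,245:415]
cv2.imwrite('pics/t2c.png',cv2.resize(t,None,fx=4,fy=4,interpolation=2))
E
```

```text
(no output)
```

View pics/t2c.png

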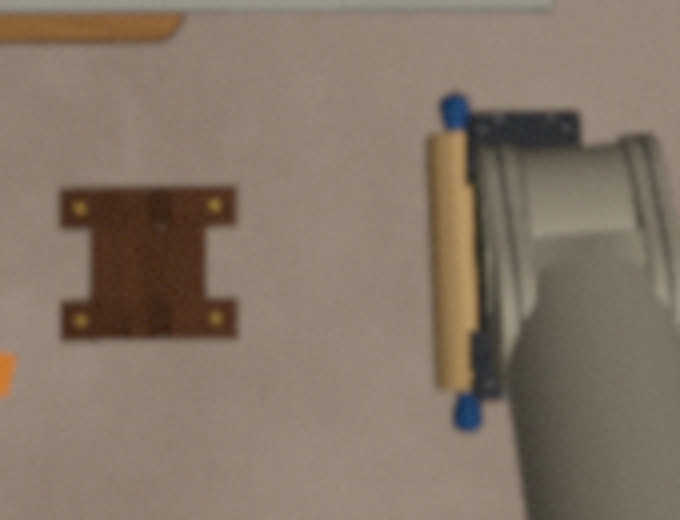

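The pin is still in place at crop tips (455,96) and (468,430), and the fingers are just behind it. Now the gentle push.

Emit:
drive_tool --series '[[[0,0.2,0],0.2],[[0,0.2,0],0.2],[[0,0.3,0],0],[[0,0.4,0],0],[[0,0.4,0],0],[[0,0.5,0],0],[[0,0.5,0],0],[[0,0.5,0],0],[[0,0.5,0],0],[[0,0.5,0],0]]'

```text
time: 6.4
ee_pos: [0.5209, -0.0721, 0.0226]
eef_rot: [0.7, 0.714, 0.0, 0.0]
ft_force: [-0.5, 0.2, 0.2]
width: 0.087
grip_force: 0.1
```

Emit:
drive_tool --series '[[[0,0.5,0],0],[[0,0.5,0],0],[[0,0.5,0],0],[[0,0.5,0],0],[[0,0.5,0],0],[[0,0.5,0],0],[[0,0.5,0],0],[[0,0.5,0],0],[[0,0.5,0],0],[[0,0.5,0],0]]'

```text
time: 7.65
ee_pos: [0.5209, -0.0222, 0.0226]
eef_rot: [0.7, 0.714, 0.0, 0.0]
ft_force: [-0.3, -0.8, -0.6]
width: 0.0869
grip_force: 0.1
```

```bash
python3 - <<'E'
from h import *
snap('top','t3'); t=cv2.imread('pics/t3.png')[190:320,245:415]
cv2.imwrite('pics/t3c.png',cv2.resize(t,None,fx=4,fy=4,interpolation=2))
E
```

```text
(no output)
```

View pics/t3c.png

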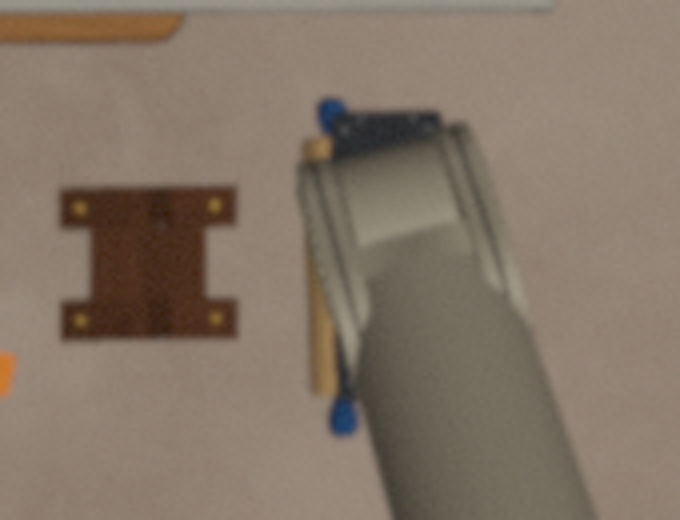

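The pin rolls ahead of the fingers and stays square, with its tips at crop (331,100) and (344,433). I'm going on to the ramp.

Emit:
drive_tool --series '[[[0,0.4,0],-0.2],[[0,0.5,0],-0.2],[[0,0.5,0],-0.2],[[0,0.5,0],-0.2],[[0,0.5,0],-0.2],[[0,0.5,0],0],[[0,0.5,0],0],[[0,0.5,0],0],[[0,0.5,0],0],[[0,0.5,0],0]]'

```text
time: 8.95
ee_pos: [0.5209, 0.0268, 0.0226]
eef_rot: [0.706, 0.708, 0.0, 0.0]
ft_force: [0.3, -0.0, 0.1]
width: 0.0875
grip_force: 0.1
```

Emit:
drive_tool --series '[[[0,0.5,0],0],[[0,0.4,0],0],[[0,0.4,0],0],[[0,0.4,0],0],[[0,0.4,0],0],[[0,0.4,0],0],[[0,0.4,0],0],[[0,0.4,0],0],[[0,0.4,0],0],[[0,0.4,0],0]]'

```text
time: 10.2
ee_pos: [0.521, 0.0678, 0.0226]
eef_rot: [0.706, 0.708, 0.0, 0.0]
ft_force: [0.9, -3.8, 1.8]
width: 0.0869
grip_force: 1.7
```

Emit:
drive_tool --series '[[[0,0.4,0],0],[[0,0.4,0],0],[[0,0.4,0],0],[[0,0.3,0],0],[[0,0.3,0],0],[[0,0.3,0],0],[[0,0.3,0],0],[[0,0.3,0],0],[[0,0.2,0],0],[[0,0,0],0]]'

```text
time: 11.45
ee_pos: [0.5208, 0.0971, 0.0225]
eef_rot: [0.706, 0.708, 0.0, -0.0]
ft_force: [0.2, 0.7, -0.0]
width: 0.087
grip_force: 0.0
```

```bash
python3 - <<'E'
from h import *
snap('top','t4'); snap('scene','s4'); t=cv2.imread('pics/t4.png')[200:320,245:365];s=cv2.imread('pics/s4.png')[210:330,240:360]
cv2.imwrite('pics/t4c.png',cv2.resize(cv2.hconcat([t,s]),None,fx=3.3,fy=3.3,interpolation=2))
E
```

```text
(no output)
```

View pics/t4c.png

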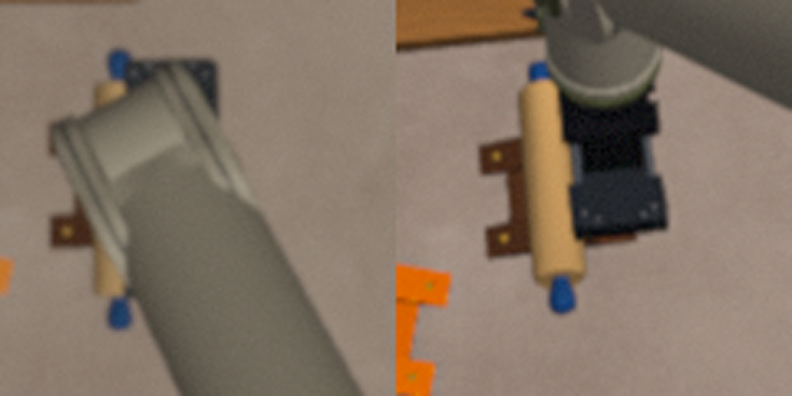

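The pin looks seated: its top-view tips are at (119,50) and (120,328) in the crop, both at column ~281 in the full image, and contact force is zero. I'll back the hand off in -y, then raise it.

Emit:
drive_tool --series '[[[0,-0.5,0],0],[[0,-1,0],0],[[0,-2,0],0],[[0,-2.5,0],0],[[0,-2.5,0],0],[[0,-2.5,0],0],[[0,-2.5,2],0],[[0,-2.5,2.5],0],[[0,-2,2.5],0],[[0,-2,2.5],0]]'

```text
time: 12.8
ee_pos: [0.5205, -0.1051, 0.1184]
eef_rot: [0.706, 0.708, -0.0, 0.0]
ft_force: [0.2, 0.2, -0.0]
width: 0.0871
grip_force: 0.0
```

Emit:
drive_tool --series '[[[0,-2,2.5],0],[[0,-2,2],0],[[0,-2,2],0],[[0,0,0],0],[[0,0,0],0],[[0,0,0],0],[[0,0,0],0],[[0,0,0],0],[[0,0,0],0],[[0,0,0],0]]'

```text
time: 14.05
ee_pos: [0.5209, -0.1635, 0.1826]
eef_rot: [0.706, 0.708, 0.0, 0.0]
ft_force: [0.1, -0.6, -0.4]
width: 0.0868
grip_force: 0.0
```

```bash
python3 - <<'E'
from h import *
snap('top','t5'); snap('scene','s5'); t=cv2.imread('pics/t5.png')[200:320,225:345];s=cv2.imread('pics/s5.png')[210:330,240:360]
cv2.imwrite('pics/t5c.png',cv2.resize(cv2.hconcat([t,s]),None,fx=3.3,fy=3.3,interpolation=2))
for n,o in(('top',(225,200)),('scene',(240,210))):
    im=cv2.imread(f"pics/{'t' if n=='top' else 's'}5.png")[o[1]:o[1]+120,o[0]:o[0]+120]
    m=cv2.inRange(cv2.cvtColor(im,cv2.COLOR_BGR2HSV),(100,100,40),(130,255,255))
    k,_,st,ce=cv2.connectedComponentsWithStats(m)
    P=[px(n,ce[i][0]+o[0],ce[i][1]+o[1],.028) for i in range(1,k) if st[i][4]>15]
    print(n,np.round(P,4).tolist(),np.mean(P,0).round(4)); 
    if len(P)==2: d=P[0]-P[1]; print('ang',(d[1]/d[0]).round(4))
E
```

```text
top [[0.6225, 0.1463, 0.028], [0.4099, 0.1439, 0.028]] [0.5162 0.1451 0.028 ]
ang 0.0113
scene [[0.6302, 0.1446, 0.028], [0.4145, 0.1429, 0.028]] [0.5224 0.1438 0.028 ]
ang 0.0076
```

View pics/t5c.png

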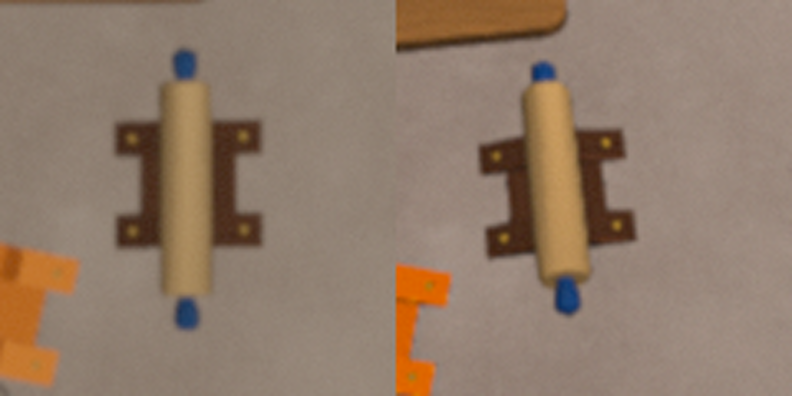

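The pin lies centred in the groove, within about 1 mm and 0.01 rad, and its barrel sticks out at both ends. The hand is clear, so I'm handing in.

```bash
python3 -c "
from bench import r
print(r.close_job())"
```

```text
the job is handed in; nothing more can be done
None
```

The rolling pin was pushed up the ramp and lies still in the V-groove, centred within about 1 mm and 0.01 rad, with the hand clear and the job handed in; the half turn on the worktop was not checked directly, and no verdict came back.

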